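# Clamp a brass fitting with the cam lever and hold it

## Robot

A 6-joint arm with a two-finger parallel gripper is mounted at the origin on the work surface. World frame = base frame: x ahead of the robot, y to its left, z up, the work surface at z = 0. Lengths are in mm, angles in degrees, forces in N, time in s.
With the tool pointing down it reaches from about 350 to 875 mm from the base axis. Payload 4.2 kg.
Tool frame: the origin (TCP) lies between the finger pads; the fingertips stand 22 mm ahead of it and the grasp point (between the pads) lies 3 mm ahead of it; z points along the fingers, y is the line along which they close (so a half turn about z gives the same grasp; the last joint's range is limited). The gripper opens to 87 mm and grips with 3 to 60 N. Pads are 19 mm wide; open, the fingers measure 117 mm over their backs; the gripper's body (75 mm by 190 mm) begins 51 mm behind the grasp point.
Start: joints at [83.801, 22.042, 0.453, 0, -68.411, -14.817], TCP at [224.111, 583.415, 244.55] pointing down, gripper open.
Joint ranges: [-179.83, 179.83], [-69.29, 118.12], [-61.27, 80.66], [-181.25, 117.63], [-171.15, -9.14], [-177.46, 177.46]. Speed limits (degrees/s): [159.86, 159.86, 180, 180, 180, 180].

## Interface

Orientations are given as a 3x3 rotation matrix whose columns are the frame's x, y, z axes.
In Python, from plant import readout, imaging, sign_off gives the robot as it stands.
- The arm moves only by the tool step_arm, never from a script. Its arguments are lists of equal length, an entry for each row: "travel": the shift along the world's x, y, z in mm, a list of three; "turn": the turn, a rotation vector about the world's x, y, z in rad, a list of three. A call has 1 to 8 rows; each row is the pose to reach, as a shift and turn from the pose commanded when the call began; what a row does not reach only later rows make up. A row lasts 1/8 s, in which the tool goes at most 62.5 mm and 10.7 degrees, less where a joint would pass 70% of its speed; a pose out of reach is approached as far as the arm can. A call with a gripper value outside its range is refused whole. "fingers" is the gripper command: -1 is shut, 1 is fully open, values between are in proportion, set as the call begins (left out, the last holds). The fingers move at their own pace and stop on an object; the grip force is fixed at half the most. Time passes only in rows, so rows that repeat a pose let the fingers close. It gives the time, the measured TCP pose, the force, the opening and the grip force at its end, in the units of the state.
- readout.sense(): the state, without advancing time (a new reading comes with each control period).
- imaging.read_camera(name): name is "side" or "top" or "wrist"; returns the picture (384x512x3 uint8, red, green, blue); there is no depth.
- imaging.camera_model(name): a dict with "vfov" (degrees; the focal length in pixels is half the picture's height over the tangent of half this angle, whatever the lens; pixels are square), "cx", "cy" (the principal point, pixels), "world_from_camera" (4x4, takes a point from camera to world coordinates). Camera axes: x right, y down, z forward; pixel columns grow to the right and rows downward; lengths in mm; the calibration is good to about 2 mm. A picture is of the moment at which its call begins: read the wrist's pose just before it. camera_model takes no time and is no camera call; for the wrist camera it gives the pose at the moment of the call.
- sign_off(): hands the job in; it is judged then, once.
The state is a dict: "time_s": time; "q": joint angles; "dq": joint speeds; "joint_torque": joint torques, N m; "position": TCP position; "ee_rot": TCP orientation; "ft_force": force on the tool from outside, world axes, zero at the start; "torque": the same for the moment, N m; "opening": finger opening in mm; "finger_force": force on a finger pad.
Only numpy, scipy, OpenCV 4.12 (cv2) and the standard library are available. Lean on these libraries where they do the work, as an engineer would, in place of code of your own. Each camera call takes 0.05 s, during which the arm holds its last target. There are 200 camera calls.

## Task

Take the brass fitting with the grey collar out of the clear tray and stand it upright, brass foot down, in the nest of the blue cam clamp while the clamp is still open, and let go of it. Then swing the red lever round by its black knob, until it lies over the red stripe on the base where the cam has its highest lift and the orange pad presses the fitting into the vee, and finish while still holding the knob there, because the lever springs back when released. Leave all the other things on the table where they are.

Things in the scene. Friction and masses are not known exactly. Their poses are not given: they have to be found in the camera images.
- fitting: Loose pipe fitting, 60 mm tall, 0.10 to 0.20 kg. Brass foot 34 mm in diameter from 0 to 28 mm height, narrow neck, grey collar 36 mm in diameter from 31 to 60 mm with a black bore on top. Origin: centre of underside, z up its axis. Stands upright in one of the tray's three pockets. Best gripped by the collar, about 48 mm above its underside.
- tray: Clear plastic tray, fixed, 260 x 100 x 22 mm, walls and floor 4 mm thick, two cross dividers as high as the walls make three pockets side by side along its x. Origin: centre of its underside.
- clamp: Cam clamp, fixed. Blue base plate 130 mm (x) by 215 mm (y, from -130 to +86), 12 mm thick. Origin on the table, z up. Along its y axis: steel cam with red lever (axis at y = -75 mm), aluminium jaw with orange spring pad, nest (y = +12), dark steel vee (38 mm above the table). The jaw moves 14 mm along +y as the cam lifts.
- nest (a point): Point on the nest floor (12 mm above the table) where the centre of the fitting's foot is set down, midway between open pad and vee: 4.5 mm spare either way along the clamp's y. Clamping pushes the fitting about 4.5 mm along the clamp's +y into the vee, which centres it. Pad and vee end 27 mm above the nest floor, below the collar. Axes as the clamp's.
- pad: Orange spring pad on the jaw, 34 mm wide, 24 mm high, 10 mm thick; its face looks along the clamp's +y at the nest. At highest lift it is pushed back about 5 mm and presses the fitting with about 8 N. Its origin moves with it and starts at the clamp's origin.
- cam (a joint): Angle of the red lever about the vertical cam axis, rad. 0: at rest, open, lever along the clamp's -y. Grows clockwise seen from above. Highest lift at 1.57: lever along the clamp's -x, over the red stripe; beyond it the lift falls, stop at 2.2. A spring pulls it back to 0: 1.2 N at the knob at 0, 4.3 N at 1.57.
- cam_axis (a point): Fixed point on the vertical axis of the cam, 70 mm above the table. Axes as the clamp's.
- knob_grip (a point): Middle of the lever's black knob, 70 mm above the table and 100 mm from the cam axis; moves with the lever.
- knob: Black upright knob on the end of the red lever, 24 mm in diameter, 44 mm tall, from 47 to 91 mm above the table; spins freely on its own pin, so a gripper holding it need not turn with the lever. Origin: centre of its underside. The red lever arm under it is 18 mm wide, its top 46 mm above the table.
- brass_plug: All-brass hexagon plug, 42 mm tall, 33 mm wide, standing in a pocket of the tray. Origin: centre of underside. To be left alone.
- white_sleeve: Plain white plastic sleeve (ring), 36 mm in diameter, 34 mm tall, standing in a pocket of the tray. Origin: centre of underside. To be left alone.
- wrench: Steel wrench 170 mm long lying on the table near the robot. To be left alone.
- sealant_jar: Blue jar with white cap, 56 mm in diameter, 70 mm tall, beyond the clamp. Origin: centre of underside. To be left alone.
- tape_roll: Yellow roll, 90 mm in diameter, 24 mm tall, flat on the table at the near right. To be left alone.
- check_block: Steel block 50 x 35 x 20 mm on the table between tray and clamp. To be left alone.
Mind the look-alikes: they are no part of the job. What is shaped like the fitting but purple is not meant.

How it is judged (in metres and radians):
On the way, in this order (a step that is already met when the one before it is completed fails the run):
1. the fitting stands upright in the nest, let go, with the clamp still open (horizontal distance between fitting and nest below 0.012 m and z of fitting in the frame of nest between -0.004 and 0.006 m and angle between fitting's own z axis and vertical below 0.15 rad and value of joint cam below 0.5 rad and contact force between the fingers and fitting below 0.2 N and linear speed of fitting below 0.03 m/s), for 0.2 s.
2. the lever is held at its highest lift and the pad clamps the fitting (value of joint cam between 1.4 and 1.74 rad and contact force between pad and fitting above 3 N and contact force between the fingers and knob above 0.8 N), for 0.3 s.
At the end, for the whole second after the job is handed in: Fingers press the knob (over 0.8 N); cam within 0.17 rad of highest lift (1.57) and still; pad presses the fitting with over 3 N; fitting upright (0.15 rad), still, on the nest floor (-4 to +6 mm), within 12 mm of the nest point, untouched by the fingers (all of step 2 and horizontal distance between fitting and nest below 0.012 m and z of fitting in the frame of nest between -0.004 and 0.006 m and angle between fitting's own z axis and vertical below 0.15 rad and contact force between the fingers and fitting below 0.2 N and linear speed of fitting below 0.02 m/s and velocity of joint cam between -0.1 and 0.1 rad/s); the arm keeps its last pose, push and grip.
It fails at once if another thing was moved more than 40 mm or knocked over (distance of any of brass_plug, white_sleeve, wrench, sealant_jar, tape_roll, check_block from where it was at the start of the episode above 0.04 m or angle between any of brass_plug, white_sleeve, sealant_jar's own z axis and vertical above 0.6 rad).
It also fails if it takes over 53 s, if anything falls off the work surface, if the arm or the gripper's body presses on something with over 40 N, if the wrist force passes 120 N, or if a joint passes its speed limit or range.

## Working session

There is one attempt and no reset: what is moved stays moved. The work goes in short steps, Python scripts to look and compute and a tool call to move; the robot and the scene stay as the last step left them, time stands still between calls to the robot, and variables do not carry over. Pictures are saved under pics/ and viewed, at most 10 in all, crops included, and the job is handed in when it is done.

Besides the shell and the picture viewer there is one more tool, called after "Request:" as name(argument=value, ...) on one line, values as JSON. step_arm: Moves the arm, as the interface text tells. Its arguments: {"type":"object","properties":{"travel":{"type":"array","items":{"type":"array","items":{"type":"number"}}},"turn":{"type":"array","items":{"type":"array","items":{"type":"number"}}},"fingers":{"type":"number"}},"required":["travel","turn"]}

```bash
mkdir -p pics; ls; cat > h.py <<'E'
import numpy as np, cv2
from plant import readout, imaging
def snap(n,f):
    m=imaging.camera_model(n); im=imaging.read_camera(n); cv2.imwrite('pics/'+f,im[:,:,::-1]); np.savez('pics/'+f+'.npz',im=im,T=m['world_from_camera'],v=m['vfov'],cx=m['cx'],cy=m['cy']); return im,m
def ray(m,u,v):
    f=192/np.tan(np.radians(m['vfov'])/2); T=np.array(m['world_from_camera'])
    return T[:3,3],T[:3,:3]@np.array([(u-m['cx'])/f,(v-m['cy'])/f,1])
def onz(m,u,v,z):
    o,d=ray(m,u,v); return o+d*(z-o[2])/d[2]
def proj(m,p):
    f=192/np.tan(np.radians(m['vfov'])/2); T=np.array(m['world_from_camera'])
    c=T[:3,:3].T@(np.array(p)-T[:3,3]); return np.array([m['cx']+f*c[0]/c[2],m['cy']+f*c[1]/c[2]])
E
python3 - <<'E'
from h import *
ims=[snap(n,n+'0.png') for n in('top','side','wrist')]
for i,m in ims: print({k:np.round(v,2).tolist() for k,v in m.items() if not isinstance(v,str)}, [k for k,v in m.items() if isinstance(v,str)])
a=ims[0][0];b=ims[1][0]
print(readout.sense())
E
```

```text
pics
{'vfov': 43.35, 'cx': 258.1, 'cy': 192.19, 'world_from_camera': [[-0.02, -0.98, 0.18, 362.1], [-1.0, 0.02, 0.01, -8.7], [-0.01, -0.18, -0.98, 1170.78], [0.0, 0.0, 0.0, 1.0]]} []
{'vfov': 54.71, 'cx': 254.81, 'cy': 187.61, 'world_from_camera': [[-0.99, -0.13, 0.1, 445.79], [-0.16, 0.72, -0.67, 677.42], [0.02, -0.68, -0.74, 806.2], [0.0, 0.0, 0.0, 1.0]]} []
{'vfov': 64.86, 'cx': 253.38, 'cy': 191.34, 'world_from_camera': [[-0.36, -0.9, -0.25, 292.46], [-0.93, 0.35, 0.09, 557.15], [0.0, 0.27, -0.96, 385.21], [0.0, 0.0, 0.0, 1.0]]} []
{'time_s': 0.15, 'q': array([ 8.38001633e+01,  2.20813476e+01,  3.97979049e-01, -2.03740332e-02,
       -6.84098736e+01, -1.48188548e+01]), 'dq': array([-0.08966434, -0.2085421 ,  0.23875243,  0.14918672,  0.00124352,
        0.09376748]), 'joint_torque': array([ 1.81500591e-04, -3.91050732e+01,  1.87586403e+01,  4.22229096e+00,
        1.24037368e-02, -1.39505100e-04]), 'position': array([223.98319623, 583.04882925, 243.70535761]), 'ee_rot': array([[ 9.33416457e-01, -3.58794460e-01, -5.04460922e-04],
       [-3.58794801e-01, -9.33415121e-01, -1.58213445e-03],
       [ 9.67896238e-05,  1.65778829e-03, -9.99998621e-01]]), 'ft_force': array([0.35513583, 0.22479519, 1.0857166 ]), 'torque': array([ 0.00065645,  0.00739456, -0.00660652]), 'finger_force': 0.0, 'opening': 87.14976474903072}
```

View pics/top0.png

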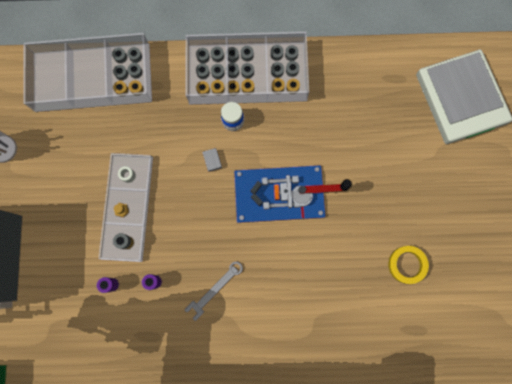

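View pics/side0.png

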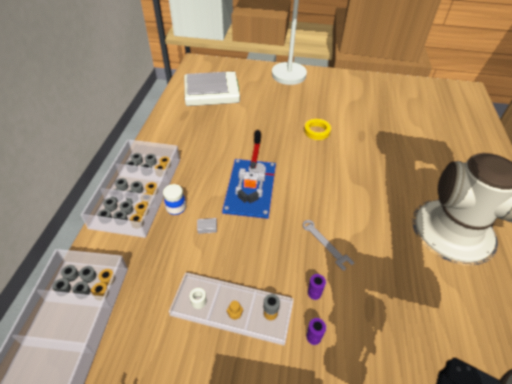

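The top view shows the grey-collar fitting at (121,241) in the tray. These could be mistaken for it:
- brass plug at (120,210)
- white sleeve at (125,174)
- purple look-alikes at (106,285) and (151,282)
- stock in the rear bins at about (120–300, 50–90)

I choose (121,241), which is (271,306) in the side view. The clamp is at (280,193), with its lever pointing right to the knob at (346,185).

```bash
python3 - <<'E'
from h import *
def ld(f):
    d=np.load('pics/'+f+'.npz'); return d['im'],dict(vfov=float(d['v']),cx=float(d['cx']),cy=float(d['cy']),world_from_camera=d['T'])
t,mt=ld('top0.png'); s,ms=ld('side0.png')
def big(mask,roi):
    z=np.zeros_like(mask); x0,x1,y0,y1=roi; z[y0:y1,x0:x1]=mask[y0:y1,x0:x1]
    c=max(cv2.findContours(z,cv2.RETR_EXTERNAL,cv2.CHAIN_APPROX_NONE)[0],key=cv2.contourArea); return c
def hsv(im): return cv2.cvtColor(im,cv2.COLOR_RGB2HSV)
for im,m,roi in((t,mt,(225,335,155,230)),(s,ms,(215,285,150,225))):
    mk=cv2.inRange(hsv(im),(100,120,50),(125,255,255)); c=big(mk,roi)
    P=np.array([onz(m,*q,12)[:2] for q in c[:,0].astype(float)],np.float32)
    print('plate',cv2.minAreaRect(P))
# red lever in top
for im,m,roi in((t,mt,(300,360,170,200)),(s,ms,(240,270,125,175))):
    mk=cv2.inRange(hsv(im),(0,150,80),(6,255,255))|cv2.inRange(hsv(im),(174,150,80),(180,255,255)); c=big(mk,roi)
    P=np.array([onz(m,*q,46)[:2] for q in c[:,0].astype(float)],np.float32); print('lever',cv2.minAreaRect(P))
    mk=cv2.inRange(hsv(im),(0,0,0),(180,255,60)); c=big(mk,roi); x,y,w,h=cv2.boundingRect(c); print('knob px',x,y,w,h,onz(m,x+w/2-.5,y+h/2-.5,80))
# dark bore: 
for im,m,roi in((t,mt,(108,136,228,252)),(s,ms,(258,284,290,320))):
    x0,x1,y0,y1=roi
    mk=cv2.inRange(hsv(im),(0,0,0),(180,255,60)); c=big(mk,roi); x,y,w,h=cv2.boundingRect(c); print('bore',x,y,w,h,onz(m,x+w/2-.5,y+h/2-.5,60))
a=cv2.resize(t[225:260,90:150],None,fx=6.5,fy=6.5,interpolation=2); b=cv2.resize(s[285:325,245:300],None,fx=7,fy=7,interpolation=2)
a2=cv2.resize(t[155:230,225:360],None,fx=5.5,fy=5.5,interpolation=2)
o=np.zeros((600,790,3),np.uint8); 
o[:a.shape[0],:a.shape[1]]=a; bb=b[:228]; o[:bb.shape[0],400:400+b.shape[1]]=bb[:,:390]; o[230:600,:742]=a2[:370]
cv2.imwrite('pics/crop1.png',o[:,:,::-1])
E
```

```text
plate ((566.1665649414062, -51.428489685058594), (126.5517349243164, 211.2240447998047), 1.926113486289978)
plate ((566.4051513671875, -49.622947692871094), (123.70668029785156, 214.5618438720703), 1.7301734685897827)
lever ((569.5584106445312, -155.20941162109375), (16.62261390686035, 82.82695007324219), 2.4810709953308105)
knob px 341 180 11 11 [ 569.89766225 -203.2535928    80.        ]
lever ((570.8616333007812, -163.3032989501953), (14.067941665649414, 84.15338134765625), 2.212812662124634)
knob px 255 131 5 12 [ 571.12331923 -195.38151944   80.        ]
bore 116 237 8 8 [456.43765409 320.51315423  60.        ]
bore 268 297 8 8 [456.85879944 314.09465522  60.        ]
```

View pics/crop1.png

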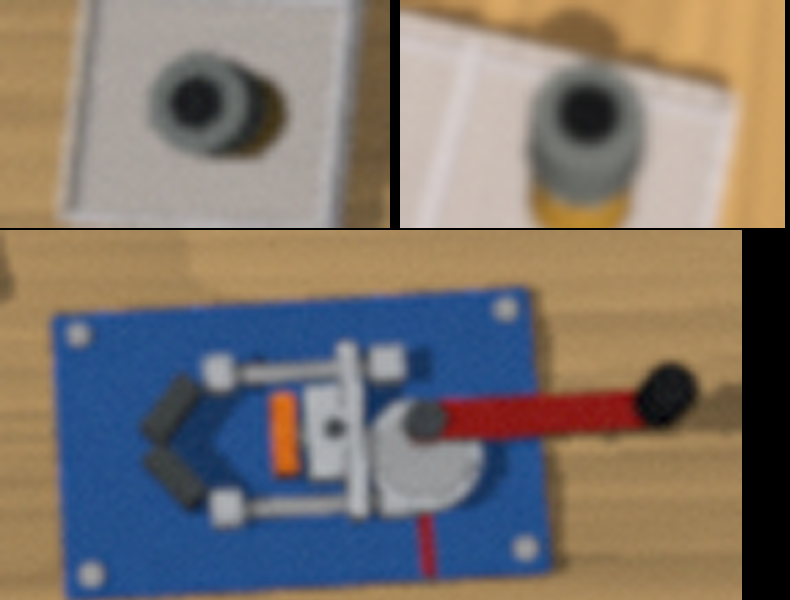

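The crop confirms a grey collar, black bore and brass foot, and an open clamp with its stripe towards −x. I'll go above the fitting, closing along world x.

Request:
step_arm(travel=[[29, -33, -5], [58, -66, -10], [87, -100, -15], [116, -133, -20], [145, -166, -25], [174, -200, -30], [203, -233, -35], [232, -266, -40]], turn=[[0, 0, -0.146], [0, 0, -0.292], [0, 0, -0.438], [0, 0, -0.584], [0, 0, -0.73], [0, 0, -0.876], [0, 0, -1.022], [0, 0, -1.169]], fingers=1)

```text
time_s: 1.15
position: [456.8, 316.2, 204.2]
ee_rot: [[0.03, -1.0, -0.0], [-1.0, -0.03, -0.0], [0.0, 0.0, -1.0]]
ft_force: [0.7, 1.4, -0.1]
opening: 87.2
finger_force: 0.0
```

Request:
step_arm(travel=[[0, 0, 0], [0, 0, 0]], turn=[[0, 0, 0], [0, 0, 0]])

```text
time_s: 1.4
position: [456.1, 317.4, 204.4]
ee_rot: [[0.035, -0.999, -0.0], [-0.999, -0.035, -0.0], [0.0, 0.0, -1.0]]
ft_force: [-0.5, -0.1, -0.4]
opening: 87.1
finger_force: 0.0
```

```bash
python3 - <<'E'
from h import *
im,m=snap('wrist','w1.png'); s=readout.sense(); print(s['position'],s['ee_rot'],s['time_s'])
mk=cv2.inRange(cv2.cvtColor(im,cv2.COLOR_RGB2HSV),(0,0,0),(180,255,55))
for c in cv2.findContours(mk,0,2)[0]:
    if cv2.contourArea(c)>80:
        (u,v),(w,h),a=cv2.minAreaRect(c); print(u,v,w,h,onz(m,u,v,64))
print(proj(m,[456.5,317.5,64]))
E
```

```text
[455.82296898 317.8762449  204.54756989] [[ 3.60538735e-02 -9.99349847e-01 -3.12397231e-05]
 [-9.99349833e-01 -3.60538783e-02  1.70957924e-04]
 [-1.71973088e-04  2.50557167e-05 -9.99999985e-01]] 1.45
255.5 299.5 511.0 167.0 [449.1404156  442.85400397  64.        ]
252.5 187.5 17.0 17.0 [456.64206283 318.5346518   64.        ]
359.0 119.0 18.0 18.0 [362.1806335  250.84641251  64.        ]
[252.68414177 186.46780726]
```

View pics/w1.png

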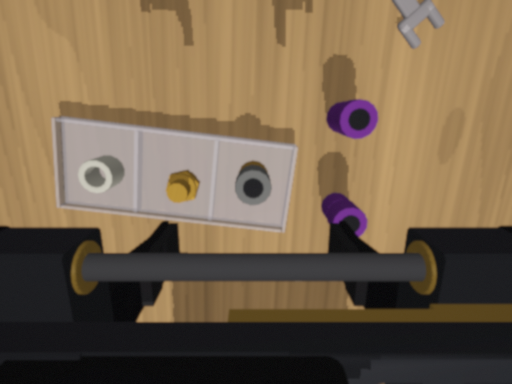

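The picture shows the fitting's bore at (252,187), which gives (456.6, 318.5). The tray walls and purple parts are clear of the fingers. I'll descend and grip.

Request:
step_arm(travel=[[0.5, 1, -35], [0.5, 1, -70], [0.5, 1, -105], [0.5, 1, -130], [0.5, 1, -147], [0.5, 1, -147], [0.5, 1, -147]], turn=[[0, 0, 0], [0, 0, 0], [0, 0, 0], [0, 0, 0], [0, 0, 0], [0, 0, 0], [0, 0, 0]])

```text
time_s: 2.33
position: [456.7, 319.5, 58.4]
ee_rot: [[0.037, -0.999, 0.001], [-0.999, -0.037, 0.001], [-0.001, -0.001, -1.0]]
ft_force: [0.9, -0.1, 0.5]
opening: 87.1
finger_force: 0.0
```

Request:
step_arm(travel=[[0, 0, 0], [0, 0, 0], [0, 0, 0], [0, 0, 0], [0, 0, 0], [0, 0, 0]], turn=[[0, 0, 0], [0, 0, 0], [0, 0, 0], [0, 0, 0], [0, 0, 0], [0, 0, 0]], fingers=-1)

```text
time_s: 3.08
position: [456.7, 318.4, 57.5]
ee_rot: [[0.035, -0.999, 0.0], [-0.999, -0.035, 0.0], [-0.0, -0.0, -1.0]]
ft_force: [0.8, 0.0, -0.1]
opening: 35.3
finger_force: 30.5
```

Gripped at 35.3 mm. I'll lift it and carry it towards the clamp, stopping 60 mm short so I can look into the nest.

Request:
step_arm(travel=[[0, 0, 40], [0, 0, 80], [10, -25, 120], [28, -72, 145], [48, -122, 150], [68, -172, 150], [88, -222, 150], [108, -274, 150]], turn=[[0, 0, 0], [0, 0, 0], [0, 0, 0], [0, 0, 0], [0, 0, 0], [0, 0, 0], [0, 0, 0], [0, 0, 0]])

```text
time_s: 4.08
position: [564.7, 42.8, 207.3]
ee_rot: [[0.035, -0.999, -0.001], [-0.999, -0.035, 0.0], [-0.0, 0.001, -1.0]]
ft_force: [1.3, 0.0, -0.6]
opening: 34.8
finger_force: 30.0
```

Request:
step_arm(travel=[[0, 0, 0], [0, 0, 0]], turn=[[0, 0, 0], [0, 0, 0]])

```text
time_s: 4.32
position: [564.2, 44.2, 207.0]
ee_rot: [[0.034, -0.999, -0.001], [-0.999, -0.034, 0.0], [-0.0, 0.001, -1.0]]
ft_force: [0.5, -0.5, -1.6]
opening: 35.1
finger_force: 30.0
```

```bash
python3 - <<'E'
from h import *
im,m=snap('wrist','w2.png'); s=readout.sense(); print(s['position'],s['opening'],s['time_s'])
a=np.radians(2);y=np.array([-np.sin(a),np.cos(a),0]);x=np.array([np.cos(a),np.sin(a),0]);O=np.array([565.5,-28.5,0])
for n,p in dict(nest=[0,12,12],c1=[65,86,12],c2=[-65,86,12],c3=[65,-130,12],c4=[-65,-130,12],cam=[0,-75,70],knob=[0,-175,91]).items(): print(n,proj(m,O+p[0]*x+p[1]*y+[0,0,p[2]]).round(1))
E
```

```text
[564.20262331  44.91737089 207.21188531] 35.62676289757944 4.375
nest [254.1 119.5]
c1 [197.6 185.6]
c2 [310.6 185.5]
c3 [186.3 -32.6]
c4 [321.8 -32.6]
cam [254.3  13.5]
knob [ 254.5 -163.9]
```

View pics/w2.png

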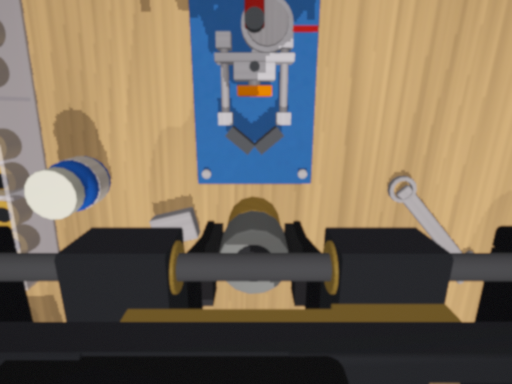

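The wrist picture shows the nest between the pad (254,91) and the vee (254,140), with rod posts at (225,118) and (284,118). I'll check the post heights and the clamp pose.

```bash
python3 - <<'E'
from h import *
def ld(f):
    d=np.load('pics/'+f+'.npz'); return d['im'],dict(vfov=float(d['v']),cx=float(d['cx']),cy=float(d['cy']),world_from_camera=d['T'])
w,mw=ld('w2.png'); t,mt=ld('top0.png'); s,ms=ld('side0.png')
def tri(*rs):
    A=sum(np.eye(3)-np.outer(d,d)/(d@d) for o,d in rs); b=sum((np.eye(3)-np.outer(d,d)/(d@d))@o for o,d in rs); return np.linalg.solve(A,b)
def grey(im,roi,lo=150):
    x0,x1,y0,y1=roi; h=cv2.cvtColor(im[y0:y1,x0:x1],cv2.COLOR_RGB2HSV); mk=cv2.inRange(h,(0,0,lo),(180,70,255))
    M=cv2.moments(mk,True); return x0+M['m10']/M['m00'],y0+M['m01']/M['m00'],M['m00']
for rw,rt in(((216,234,110,127),(258,271,175,187)),((275,294,110,127),(260,273,200,211))):
    a=grey(w,rw);b=grey(t,rt); print(np.round(a,1),np.round(b,1),tri(ray(mw,*a[:2]),ray(mt,*b[:2])))
h=cv2.cvtColor(w,cv2.COLOR_RGB2HSV)
blue=cv2.inRange(h,(100,120,50),(125,255,255)); blue[:,:150]=0
# edges on z=12
L=[np.nonzero(blue[v])[0][[0,-1]] for v in range(60,175)]
PL=np.array([onz(mw,l[0]-.5,v,12) for v,l in zip(range(60,175),L)]);PR=np.array([onz(mw,l[1]+.5,v,12) for v,l in zip(range(60,175),L)])
for P in(PL,PR):
    k=np.polyfit(P[:,1],P[:,0],1); print('edge x at y=-16.5',np.polyval(k,-16.5),'ang',np.degrees(np.arctan(-k[0])))
B=np.array([onz(mw,u,np.nonzero(blue[:200,u])[0][-1]+.5,12) for u in range(205,305)]); print('far edge y', B[:,1].mean(),np.degrees(np.arctan(np.polyfit(B[:,0],B[:,1],1)[0])))
org=cv2.inRange(h,(5,150,120),(20,255,255)); org[130:]=0; M=cv2.moments(org,True); print('pad',onz(mw,M['m10']/M['m00'],M['m01']/M['m00'],38))
E
```

```text
[224.4 118.3 190. ] [264.2 180.   23. ] [595.55303797 -16.76214203  33.3510976 ]
[283.5 118.1 183. ] [265.8 205.   23. ] [535.24543796 -19.05966018  31.23637561]
edge x at y=-16.5 628.8281233387216 ang 2.096529885961316
edge x at y=-16.5 501.6892197902963 ang 1.9279535063339637
far edge y 53.783791539573606 1.9334040013536518
pad [566.17077511 -45.08688339  38.        ]
```

Posts are about 32 mm high, so closing along x clears them, with fingertips at 43 mm. The nest is at about (565.2, −17.6). I'll hover low over it and check the gap between pad and foot.

Request:
step_arm(travel=[[0.6, -20, 0], [0.6, -40, 0], [0.6, -62, -20], [0.6, -62, -55], [0.6, -62, -85], [0.6, -62, -97], [0.6, -62, -97], [0.6, -62, -97]], turn=[[0, 0, 0], [0, 0, 0], [0, 0, 0], [0, 0, 0], [0, 0, 0], [0, 0, 0], [0, 0, 0], [0, 0, 0]])

```text
time_s: 5.38
position: [566.2, -17.5, 111.9]
ee_rot: [[0.036, -0.999, 0.003], [-0.999, -0.036, 0.0], [-0.0, -0.003, -1.0]]
ft_force: [0.2, -0.9, -1.2]
opening: 35.1
finger_force: 30.0
```

```bash
python3 - <<'E'
from h import *
im,m=snap('wrist','w3.png'); s=readout.sense(); print(s['position'],s['opening'],s['time_s'])
h=cv2.cvtColor(im,cv2.COLOR_RGB2HSV); org=cv2.inRange(h,(5,150,120),(17,255,255))
x,y,w,hh=cv2.boundingRect(max(cv2.findContours(org,0,2)[0],key=cv2.contourArea)); print(x,y,w,hh,onz(m,x+w/2,y,38),onz(m,x+w/2,y+hh,38))
print('foot edge expected',proj(m,s['position']+[0,-17,-53.5]),proj(m,s['position']+[0,-17,-25.5]))
c=im[60:280,150:360]; cv2.imwrite('pics/w3c.png',cv2.resize(c,None,fx=2.6,fy=2.6,interpolation=2)[:,:,::-1])
E
```

```text
[566.18697842 -17.42133682 111.97707684] 34.894287522357885 5.425
233 163 45 17 [565.91849275 -52.19713965  38.        ] [565.44858488 -39.6118228   38.        ]
foot edge expected [254.24158348 194.52557411] [254.25117923 207.86274906]
```

View pics/w3c.png

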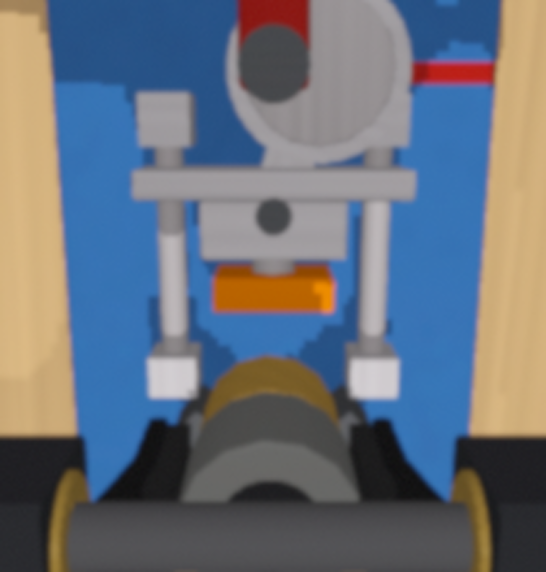

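The crop shows the foot's front edge at row ~197 and the pad face at row 180. The foot sits about 2 mm too far towards the vee, so I'll shift −y, lower to just above the pad and recheck.

Request:
step_arm(travel=[[-0.8, -1.6, -5], [-0.8, -1.6, -10], [-0.8, -1.6, -13], [-0.8, -1.6, -13]], turn=[[0, 0, 0], [0, 0, 0], [0, 0, 0], [0, 0, 0]])

```text
time_s: 5.92
position: [564.2, -19.2, 97.2]
ee_rot: [[0.035, -0.999, -0.001], [-0.999, -0.035, -0.0], [0.0, 0.001, -1.0]]
ft_force: [0.4, -0.8, -1.3]
opening: 35.1
finger_force: 30.0
```

```bash
python3 - <<'E'
from h import *
im,m=snap('wrist','w4.png'); s=readout.sense(); p=s['position'];print(p,s['opening'],s['time_s'])
h=cv2.cvtColor(im,cv2.COLOR_RGB2HSV); org=cv2.inRange(h,(5,150,120),(17,255,255)); org[195:]=0
x,y,w,hh=cv2.boundingRect(max(cv2.findContours(org,0,2)[0],key=cv2.contourArea)); e=onz(m,x+w/2,y+hh-.5,39);print(x,y,w,hh,e)
br=cv2.inRange(h,(12,80,40),(30,255,255)); br[:182]=0;br[:,:215]=0;br[:,300:]=0
col=[np.nonzero(br[:,u])[0] for u in range(245,263)]; r=[c[0] if len(c) else None for c in col]; print(r)
r0=np.median([q for q in r if q])-.5; zf=p[2]-53.5; f=onz(m,254,r0,zf); print('foot edge',f,'centre',f[1]+17,'nest by pad',e[1]+21.5,'foot z',zf)
yy=np.nonzero(br[int(r0)+6])[0]; print('foot xs',yy[0],yy[-1])
E
```

```text
[564.39732199 -19.181308    97.36849986] 35.22385922951136 5.975
228 168 48 19 [565.63963135 -40.46693469  39.        ]
[np.int64(182), np.int64(182), np.int64(182), np.int64(182), np.int64(182), np.int64(182), np.int64(182), np.int64(182), np.int64(182), np.int64(182), np.int64(182), np.int64(182), np.int64(182), np.int64(182), np.int64(182), np.int64(182), np.int64(182), np.int64(182)]
foot edge [564.45545292 -45.20193207  43.86849986] centre -28.201932069779502 nest by pad -18.96693468711679 foot z 43.86849986194723Traceback (most recent call last):
  File "<stdin>", line 8, in <module>
IndexError: index 0 is out of bounds for axis 0 with size 0
```

```bash
python3 - <<'E'
from h import *
d=np.load('pics/w4.png.npz'); im=d['im']; m=dict(vfov=float(d['v']),cx=float(d['cx']),cy=float(d['cy']),world_from_camera=d['T'])
print([(r,im[r,250:258].mean(0).astype(int).tolist()) for r in range(182,212)])
for r in (186.5,194,196,198,200): print(r,onz(m,254,r,43.9)[1]+17)
E
```

```text
[(182, [187, 100, 0]), (183, [187, 100, 0]), (184, [187, 100, 0]), (185, [186, 99, 0]), (186, [180, 97, 37]), (187, [157, 91, 86]), (188, [108, 85, 121]), (189, [56, 83, 133]), (190, [41, 84, 137]), (191, [41, 86, 140]), (192, [43, 90, 146]), (193, [46, 98, 157]), (194, [53, 109, 170]), (195, [66, 113, 172]), (196, [89, 109, 152]), (197, [111, 101, 107]), (198, [121, 96, 59]), (199, [122, 94, 41]), (200, [121, 94, 40]), (201, [122, 94, 40]), (202, [122, 94, 40]), (203, [123, 95, 40]), (204, [122, 94, 40]), (205, [122, 95, 40]), (206, [121, 94, 40]), (207, [121, 93, 40]), (208, [124, 96, 41]), (209, [129, 101, 48]), (210, [127, 102, 60]), (211, [105, 91, 70])]
186.5 -24.78624639110631
194 -19.59230764970585
196 -18.195145403579403
198 -16.792829319462257
200 -15.385330827522047
```

The gap from pad to foot is now about 5.0 mm against 4.5 mm nominal. I'll lower it in.

Request:
step_arm(travel=[[0.3, -0.4, -6], [0.3, -0.4, -12], [0.3, -0.4, -18], [0.3, -0.4, -23], [0.3, -0.4, -27], [0.3, -0.4, -29.5], [0.3, -0.4, -31], [0.3, -0.4, -31]], turn=[[0, 0, 0], [0, 0, 0], [0, 0, 0], [0, 0, 0], [0, 0, 0], [0, 0, 0], [0, 0, 0], [0, 0, 0]])

```text
time_s: 6.98
position: [564.7, -19.6, 66.6]
ee_rot: [[0.035, -0.999, 0.0], [-0.999, -0.035, -0.0], [0.0, -0.0, -1.0]]
ft_force: [0.7, 0.7, -1.4]
opening: 34.8
finger_force: 30.0
```

Request:
step_arm(travel=[[0, 0, -0.6], [0, 0, -1], [0, 0, -1]], turn=[[0, 0, 0], [0, 0, 0], [0, 0, 0]])

```text
time_s: 7.35
position: [564.7, -19.6, 65.6]
ee_rot: [[0.035, -0.999, 0.0], [-0.999, -0.035, -0.0], [0.0, -0.0, -1.0]]
ft_force: [0.3, -0.1, -0.8]
opening: 35.1
finger_force: 30.0
```

Request:
step_arm(travel=[[0, 0, -0.6], [0, 0, -0.6]], turn=[[0, 0, 0], [0, 0, 0]])

```text
time_s: 7.6
position: [564.8, -19.6, 65.5]
ee_rot: [[0.035, -0.999, 0.0], [-0.999, -0.035, -0.0], [0.0, -0.0, -1.0]]
ft_force: [-1.2, 0.6, 3.7]
opening: 35.4
finger_force: 30.0
```

Contact with the floor at 3.7 N. I'll release with a partial opening, then rise.

Request:
step_arm(travel=[[0, 0, 0], [0, 0, 0], [0, 0, 0], [0, 0, 0]], turn=[[0, 0, 0], [0, 0, 0], [0, 0, 0], [0, 0, 0]], fingers=0.4)

```text
time_s: 8.1
position: [564.7, -19.6, 64.8]
ee_rot: [[0.035, -0.999, -0.0], [-0.999, -0.035, -0.0], [0.0, 0.0, -1.0]]
ft_force: [-0.5, -0.1, 0.1]
opening: 59.8
finger_force: 0.0
```

Request:
step_arm(travel=[[0, 0, 10], [0, 0, 30], [0, 0, 60], [0, 0, 90], [0, 0, 120], [0, 0, 120]], turn=[[0, 0, 0], [0, 0, 0], [0, 0, 0], [0, 0, 0], [0, 0, 0], [0, 0, 0]])

```text
time_s: 8.85
position: [566.4, -19.4, 188.5]
ee_rot: [[0.035, -0.999, 0.007], [-0.999, -0.035, 0.001], [-0.001, -0.007, -1.0]]
ft_force: [-0.0, -0.5, -0.8]
opening: 60.9
finger_force: 0.0
```

```bash
python3 - <<'E'
from h import *
im,m=snap('wrist','w5.png'); s=readout.sense(); p=s['position'];print(p,s['opening'],s['time_s'])
mk=cv2.inRange(cv2.cvtColor(im,cv2.COLOR_RGB2HSV),(0,0,0),(180,255,55))
for c in cv2.findContours(mk,0,2)[0]:
    if cv2.contourArea(c)>60:
        (u,v),(w,h),a=cv2.minAreaRect(c); print(u,v,w,h,onz(m,u,v,72))
E
```

```text
[565.13572793 -19.43134996 186.52675965] 60.83399891288816 8.9
415.0 272.0 90.0 192.0 [410.25052351  53.12495748  72.        ]
255.50003051757812 304.5 156.99996948242188 510.99993896484375 [560.85621152  95.15618916  72.        ]
327.3816833496094 238.3507843017578 41.98750686645508 32.331844329833984 [497.08364851  21.64430154  72.        ]
179.5 238.0 32.0 43.0 [633.97720618  26.57317533  72.        ]
256.0 193.5 17.0 18.0 [564.66966448 -18.99110944  72.        ]
```

View pics/w5.png

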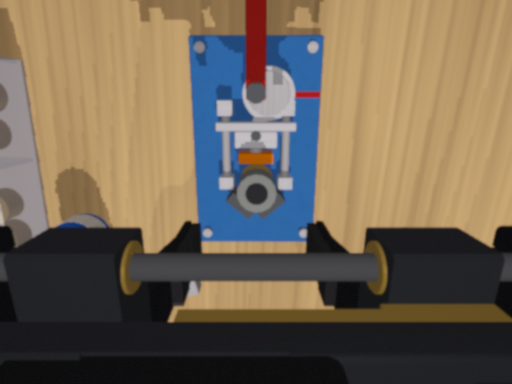

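The fitting's bore is at (256,193), which gives (564.7, −19.0). It stands upright in the nest, released, with the pad still open. Next I go above the knob.

Request:
step_arm(travel=[[1, -30, 15], [2, -65, 30], [3, -100, 40], [5, -140, 40], [6.8, -185.6, 40], [6.8, -185.6, 40], [6.8, -185.6, 40]], turn=[[0, 0, 0], [0, 0, 0], [0, 0, 0], [0, 0, 0], [0, 0, 0], [0, 0, 0], [0, 0, 0]])

```text
time_s: 9.78
position: [570.9, -204.9, 223.9]
ee_rot: [[0.034, -0.999, -0.002], [-0.999, -0.034, 0.001], [-0.001, 0.002, -1.0]]
ft_force: [-0.5, 0.2, -0.8]
opening: 61.1
finger_force: 0.0
```

```bash
python3 - <<'E'
from h import *
im,m=snap('wrist','w6.png'); s=readout.sense(); p=s['position'];print(p,s['opening'],s['time_s'])
print(proj(m,[571.5,-205.2,91]))
h=cv2.cvtColor(im,cv2.COLOR_RGB2HSV);mk=cv2.inRange(h,(0,0,0),(180,255,60))
for c in cv2.findContours(mk[:225],0,2)[0]:
    if cv2.contourArea(c)>60:
        (u,v),(w,hh),a=cv2.minAreaRect(c); print(u,v,w,hh,onz(m,u,v,91)); print(cv2.boundingRect(c))
E
```

```text
[ 571.14149867 -204.48288392  224.17592595] 60.94669699589807 9.825
[252.24726313 188.01544199]
251.5 183.5 27.0 21.0 [ 572.34470195 -209.54576675   91.        ]
(241, 170, 22, 28)
```

View pics/w6.png

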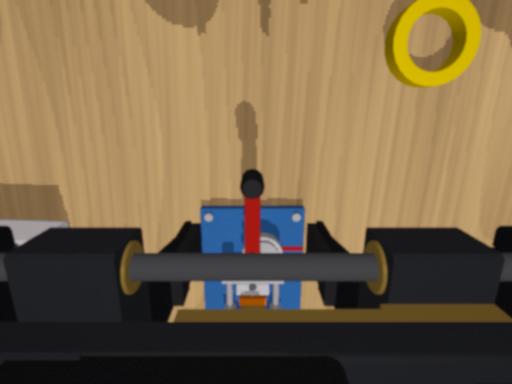

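The knob top is at about (252,188), as predicted. I'll descend with the fingers straddling it and close.

Request:
step_arm(travel=[[0, 0, -40], [0, 0, -80], [0, 0, -110], [0, 0, -130], [0, 0, -142], [0, 0, -149], [0, 0, -149]], turn=[[0, 0, 0], [0, 0, 0], [0, 0, 0], [0, 0, 0], [0, 0, 0], [0, 0, 0], [0, 0, 0]])

```text
time_s: 10.7
position: [571.7, -204.9, 76.0]
ee_rot: [[0.036, -0.999, 0.0], [-0.999, -0.036, -0.0], [0.0, -0.0, -1.0]]
ft_force: [-0.0, 0.9, 0.2]
opening: 60.9
finger_force: 0.0
```

Request:
step_arm(travel=[[0, 0, 0], [0, 0, 0], [0, 0, 0], [0, 0, 0], [0, 0, 0], [0, 0, 0]], turn=[[0, 0, 0], [0, 0, 0], [0, 0, 0], [0, 0, 0], [0, 0, 0], [0, 0, 0]], fingers=-1)

```text
time_s: 11.45
position: [572.0, -205.2, 76.1]
ee_rot: [[0.035, -0.999, 0.001], [-0.999, -0.035, -0.0], [0.0, -0.001, -1.0]]
ft_force: [1.4, 0.9, 0.3]
opening: 23.0
finger_force: 30.0
```

Knob gripped. Now the first half of the arc, to 45°.

Request:
step_arm(travel=[[-9.8, 0.1, 0], [-19.6, 1.2, 0], [-29.2, 3.3, 0], [-38.5, 6.3, 0], [-47.5, 10.2, 0], [-56.1, 14.9, 0], [-64.2, 20.5, 0], [-71.7, 26.8, 0]], turn=[[0, 0, 0], [0, 0, 0], [0, 0, 0], [0, 0, 0], [0, 0, 0], [0, 0, 0], [0, 0, 0], [0, 0, 0]])

```text
time_s: 12.45
position: [499.9, -178.0, 76.1]
ee_rot: [[0.035, -0.999, 0.001], [-0.999, -0.035, -0.0], [0.0, -0.001, -1.0]]
ft_force: [4.3, -0.1, -2.5]
opening: 22.9
finger_force: 30.0
```

Request:
step_arm(travel=[[-6.8, 7, 0], [-13, 14.7, 0], [-18.3, 22.9, 0], [-22.8, 31.7, 0], [-26.4, 40.8, 0], [-29.1, 50.2, 0], [-30.9, 59.9, 0], [-31.7, 69.7, 0]], turn=[[0, 0, 0], [0, 0, 0], [0, 0, 0], [0, 0, 0], [0, 0, 0], [0, 0, 0], [0, 0, 0], [0, 0, 0]])

```text
time_s: 13.45
position: [468.5, -108.7, 76.1]
ee_rot: [[0.036, -0.999, 0.001], [-0.999, -0.036, -0.001], [0.001, -0.001, -1.0]]
ft_force: [5.7, -5.3, -5.5]
opening: 23.3
finger_force: 30.0
```

Request:
step_arm(travel=[[0, 0, 0], [0, 0, 0], [0, 0, 0], [0, 0, 0]], turn=[[0, 0, 0], [0, 0, 0], [0, 0, 0], [0, 0, 0]])

```text
time_s: 13.95
position: [468.5, -109.0, 76.1]
ee_rot: [[0.036, -0.999, 0.001], [-0.999, -0.036, -0.001], [0.001, -0.001, -1.0]]
ft_force: [5.5, -4.0, -4.1]
opening: 23.3
finger_force: 30.0
```

```bash
python3 - <<'E'
from h import *
a,_=snap('side','s7.png'); b,m=snap('top','t7.png'); w,mw=snap('wrist','w7.png'); s=readout.sense(); print(s['position'],s['opening'],s['finger_force'],s['ft_force'],s['time_s'])
o=np.hstack([cv2.resize(a[110:230,190:300],(400,436),interpolation=2),cv2.resize(w,(400,300)).repeat(1,0) if 0 else cv2.copyMakeBorder(cv2.resize(w,(400,300)),0,136,0,0,0)])
cv2.imwrite('pics/v7.png',o[:,:,::-1])
E
```

```text
[ 468.55520571 -109.05651318   76.08619976] 23.17662952375657 29.999380975496024 [ 5.5744677  -4.17237037 -3.17605957] 14.1
```

View pics/v7.png

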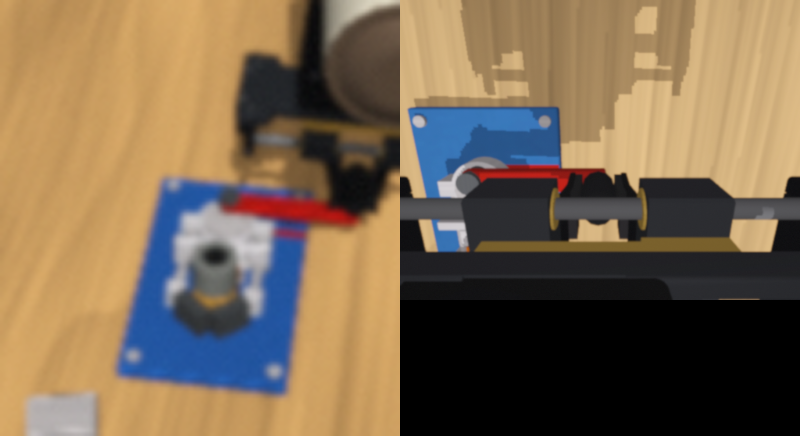

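The lever lies parallel over the red stripe, with 4.2 N tangential force against 4.3 N expected at highest lift. The fitting is upright in the vee and the knob is held at 30 N. Handing in.

```bash
python3 -c "
from plant import sign_off
print(sign_off())"
```

```text
the job is handed in; nothing more can be done
None
```

I placed the fitting upright in the open nest and let go of it. I then swung the lever over the red stripe and handed in at about 14 s with the knob still held. The hand-in returned no verdict, so pad force and cam angle are judged only from the pictures, the arm's position and the force on the tool.

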